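# Get the lifting plate under a pack of tonewood blanks

### The job

Tilt the strapped pack of wood blanks back on its rear bottom edge until it leans on the sloping rest behind it, and slide the flat steel lifting plate squarely, blade first, about halfway under its raised front. Then let the pack down gently onto the blade, holding it so that it does not slam, and let go, leaving the small things standing around where they are.

Things in the scene. Friction and masses are not known exactly. Their poses are not given: they have to be found in the camera images.
- pack: Upright pack of dark wood blanks with two black straps: a loose solid block 70 mm deep (its x), 64 wide (y), 130 tall (z), 0.4 to 0.7 kg, its rear face (+x) just in front of the rest. Origin: centre of its underside; front bottom edge at x = -35 mm, rear bottom edge at +35 mm. It balances on its rear edge at 0.49 rad of tilt; beyond that it stays leaning on the rest by itself
- rest: Fixed plywood board, 56 mm wide (narrower than the pack), 14 thick, 90 tall, sloping back at 0.64 rad from vertical, with a prop behind. Origin: middle of the line where the board's front face meets the bench; x points away from the pack (the way the board leans), z up. The pack's rear bottom edge stands up to 5 mm in front of this line
- plate: Loose lifting plate, 0.35 kg: flat steel blade 130 mm long, 60 wide, 4 thick, on the bench beside the pack (left or right), pointing roughly away from the robot, with an upright wooden grip 50 mm long (its x), 22 thick (y), its top 75 above the bench. Origin: blade's underside below the middle of the grip; x points to the leading edge, 105 mm ahead; the blade ends 25 mm behind; z up
- plate_tip (a point): Middle of the blade's leading edge, on its underside, 105 mm ahead of the plate's origin
- sander: Sanding block, cork sole 110 x 64 mm, 40 mm tall, lying loose on the other side of the pack from the plate; to be left alone. Origin: centre of its underside
- tin: Small closed metal tin, 56 mm in diameter, 50 mm tall, standing loose to one side of the rest; to be left alone. Origin: centre of its underside
- caul: Small wooden block 60 x 45 x 45 mm, loose, on the other side of the rest; to be left alone. Origin: centre of its underside
Mind the look-alikes: they are no part of the job. What is shaped like the plate but pink or yellow is not meant.

How it is judged:
By the outcome, as a careful person would: the job done as asked, in the order asked, and still so for the second after the job is handed in, with the robot touching nothing.
It also fails if it takes over 69 s, if anything falls off the work surface, if the arm or the gripper's body presses on something with over 40 N, if the wrist force passes 120 N, or if a joint passes its speed limit or range.

### The arm

A 6-joint arm with a two-finger parallel gripper is mounted at the origin on the work surface. World frame = base frame: x ahead of the robot, y to its left, z up, the work surface at z = 0. Lengths are in m, angles in rad, forces in N, time in s.
With the tool pointing down it reaches from about 0.325 to 0.85 m from the base axis. Payload 15.5 kg.
Tool frame: the origin (TCP) lies at the very end of the fingers, on their centre line; the grasp point (between the pads) lies 19 mm behind it; z points along the fingers, y is the line along which they close (so a half turn about z gives the same grasp; the last joint's range is limited). The gripper opens to 91 mm and grips with 3 to 60 N. Pads are 32 mm wide; open, the fingers measure 118 mm over their backs; the gripper's body (76 mm by 178 mm) begins 60 mm behind the grasp point.
Start: joints at [-1.204, 0.494, 1.345, -0, 1.302, -0.096], TCP at [0.278, -0.56, 0.214] pointing down, gripper open.
Joint ranges: [-2.91, 2.91], [-0.82, 2.16], [0.22, 2.67], [-1.22, 4.37], [0.12, 2.79], [-3.08, 3.08]. Speed limits (rad/s): [1.89, 1.89, 2.57, 3.01, 3.01, 3.01].

### API

Orientations are given as [roll, pitch, yaw] about the fixed x, y, z axes, in that order (R = Rz(yaw) Ry(pitch) Rx(roll)).
In Python, from cell import robot, read_camera, camera_info, trace, landmark_of gives the robot as it stands.
- The arm moves only by the tool drive_tool, never from a script. Its argument "moves" is one flat list of numbers, 4 for each row, row after row: the shift along the tool's x, y, z in cm, then the turn about the tool's z in units of 6 degrees (1.0 is 6 degrees). A call has 1 to 12 rows; each row is the pose to reach, as a shift and turn from the pose commanded when the call began, along the tool's axes at that moment; what a row does not reach only later rows make up. A row lasts 1/12 s, in which the tool goes at most 41.7 mm and 7.16 degrees, less where a joint would pass 70% of its speed; a pose out of reach is approached as far as the arm can. A call with a gripper value outside its range is refused whole. "claw" is the closure in counts, from 0 (fully open) to 255 (shut), set as the call begins (left out, the last holds). The fingers move at their own pace and stop on an object; the grip force is fixed at half the most. Time passes only in rows, so rows that repeat a pose let the fingers close. It gives the time, the measured TCP pose, the force, the opening and the grip force at its end, in the units of the state.
- robot.read_state(): the state, without advancing time (a new reading comes with each control period).
- read_camera(name): name is "side" or "top"; returns the picture (420x560x3 uint8, red, green, blue); there is no depth.
- camera_info(name): a dict with "fx", "fy", "cx", "cy" (pixels), "camera_from_world" (4x4, takes a point from world to camera coordinates). Camera axes: x right, y down, z forward; pixel columns grow to the right and rows downward; lengths in m; the calibration is good to about 2 mm. A picture is of the moment at which its call begins. camera_info takes no time and is no camera call.
- robot.finish_job(): hands the job in; it is judged then, once.
Trained networks look in the newest picture that a camera, given by its name, has taken for a name from the list of things; names that differ only in an ending like _2 or _b are one class to them, and where a whole thing is asked for, a point or a joint stands for the part that bears it (a point fixed in the world has none). Each returns a list of dicts, best first, with "score" (0 to 1); they miss things now and then, are a little off and sometimes report something else, mostly with a low value. They report only what shows in the picture. A call takes as long as a camera call. They do not tell look-alikes from the thing itself.
- trace(target, camera): "pixels" (420x560 bool, what is visible of it) and "bbox" ([left, top, right, bottom] in pixels, round what is visible of it).
- landmark_of(target, camera): "location" ([column, row] in pixels: a listed point, or the origin of a listed thing).
The state is a dict: "time_s": time; "joint_positions": joint angles; "joint_velocities": joint speeds; "effort": joint torques, N m; "tool_pos": TCP position; "tool_rot": TCP orientation; "wrist_force": force on the tool from outside, world axes, zero at the start; "wrist_torque": the same for the moment, N m; "grip_width": opening from 0.0 (shut) to 1.0 (fully open); "gripper_force": force on a finger pad.
Only numpy, scipy, OpenCV 4.12 (cv2) and the standard library are available. Lean on these libraries where they do the work, as an engineer would, in place of code of your own. Each camera call takes 0.05 s, during which the arm holds its last target. There are 200 camera calls.

## Working session

There is one attempt and no reset: what is moved stays moved. The work goes in short steps, Python scripts to look and compute and a tool call to move; the robot and the scene stay as the last step left them, time stands still between calls to the robot, and variables do not carry over. Pictures are saved under pics/ and viewed, at most 10 in all, crops included, and the job is handed in when it is done.

Besides the shell and the picture viewer there is one more tool, called after "Request:" as a command line: name --argument value ..., lists and objects as JSON in quotes. drive_tool: Moves the arm, as the interface text tells. Its arguments: {"type":"object","properties":{"moves":{"type":"array"},"claw":{"type":"number"}},"required":["moves"]}

```bash
mkdir -p pics; ls; python3 - <<'E'
from cell import robot, read_camera, camera_info
import cv2,numpy as np
for n in("side","top"):
    cv2.imwrite(f"pics/{n}0.png",read_camera(n)[:,:,::-1]); i=camera_info(n); print(n,i["fx"],i["cx"],i["cy"],np.round(np.linalg.inv(i["camera_from_world"]),3).tolist())
s=robot.read_state();print(s)
E
```

```text
pics
side 442.67421579466526 284.7464380010798 209.95359490985763 [[-0.989, -0.11, 0.103, 0.41], [-0.15, 0.671, -0.726, 0.744], [0.011, -0.733, -0.68, 0.693], [0.0, 0.0, 0.0, 1.0]]
top 389.1182826000691 280.82103926912004 206.4063561896615 [[0.029, -0.988, 0.149, 0.382], [-0.999, -0.031, -0.012, 0.039], [0.017, -0.148, -0.989, 0.835], [0.0, 0.0, 0.0, 1.0]]
{'time_s': 0.1, 'joint_positions': array([-1.20448481e+00,  4.94115405e-01,  1.34608901e+00, -2.04608651e-05,
        1.30248815e+00, -9.54930773e-02]), 'joint_velocities': array([ 0.00028984,  0.00024092, -0.00085873, -0.00173676,  0.00024859,
        0.00026193]), 'effort': array([ 4.29340769e-03, -8.80240774e+01, -3.82544625e+01,  7.10716727e-02,
        4.82302776e-02, -7.25793825e-06]), 'tool_pos': array([ 0.27835203, -0.55920198,  0.21339467]), 'tool_rot': array([-3.14049587e+00, -8.52415020e-05,  4.61809984e-01]), 'wrist_force': array([-0.1194978 ,  0.56087428, -1.11281146]), 'wrist_torque': array([ 0.04732547, -0.00614165,  0.00791801]), 'gripper_force': 0.0, 'grip_width': 0.9977907036036566}
```

View pics/side0.png

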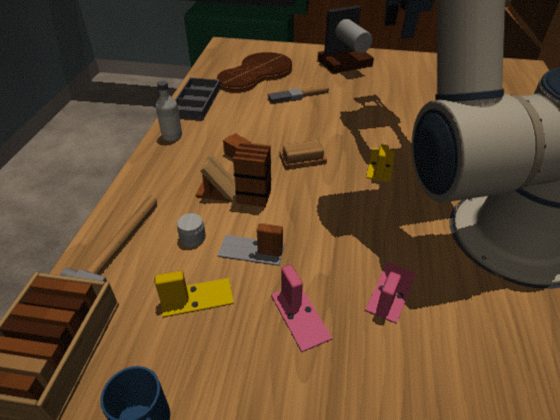

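View pics/top0.png

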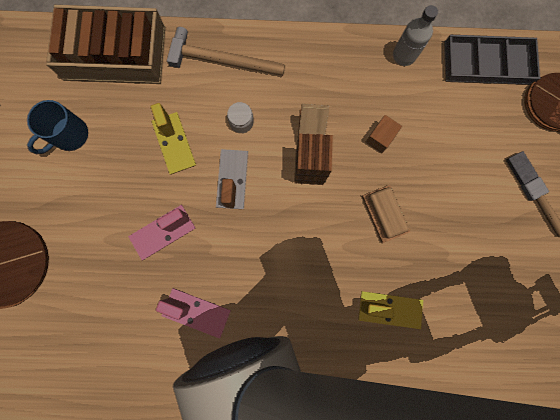

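The steel plate (top view about 232,180; grip at 227,192, blade pointing up and away from the robot) is left of the pack (313,158). The rest is at (313,120), the sander at (385,213), the tin at (239,117) and the caul at (384,133). The pink and yellow plates are look-alikes.

```bash
cat > h.py <<'E'
from cell import robot, read_camera, camera_info, trace, landmark_of
import cv2,numpy as np
from scipy.optimize import minimize
CI={n:camera_info(n) for n in("side","top")}
def proj(n,P):
    i=CI[n];c=np.atleast_2d(P)@i["camera_from_world"][:3,:3].T+i["camera_from_world"][:3,3]
    return np.c_[c[:,0]/c[:,2]*i["fx"]+i["cx"],c[:,1]/c[:,2]*i["fy"]+i["cy"]]
def back(n,uv,z):
    i=CI[n];W=np.linalg.inv(i["camera_from_world"]);d=W[:3,:3]@[(uv[0]-i["cx"])/i["fx"],(uv[1]-i["cy"])/i["fy"],1];o=W[:3,3]
    return (o+d*(z-o[2])/d[2])[:2]
def box(x0,x1,y0,y1,z0,z1): return np.array([[x,y,z] for x in(x0,x1) for y in(y0,y1) for z in(z0,z1)])
PACK=[box(-.035,.035,-.032,.032,0,.13)]
PLATE=[box(-.025,.105,-.03,.03,0,.004),box(-.025,.025,-.011,.011,.004,.075)]
SH={"pack":PACK,"plate":PLATE,"sander":[box(-.055,.055,-.032,.032,0,.04)]}
def place(P,p): # p=x,y,yaw
    c,s=np.cos(p[2]),np.sin(p[2]);return P@np.array([[c,-s,0],[s,c,0],[0,0,1]]).T+[p[0],p[1],0]
def render(n,parts):
    m=np.zeros((420*4,560*4),np.uint8)
    for P in parts: cv2.fillConvexPoly(m,cv2.convexHull(np.round((proj(n,P)+.5)*4).astype(np.int32)),1)
    return cv2.resize(m.astype(np.float32),(560,420),interpolation=cv2.INTER_AREA)
def fit(masks,parts,p0):
    def f(q):
        p=q*[.01,.01,.1];e=0
        for n,m in masks.items():
            r=render(n,[place(P,p) for P in parts]);e+=1-np.minimum(r,m).sum()/np.maximum(r,m).sum()
        return e
    b=None
    for dy in(0,-.15,.15):
        r=minimize(f,(np.array(p0)+[0,0,dy])/[.01,.01,.1],method="Nelder-Mead",options=dict(initial_simplex=None,xatol=.01,fatol=1e-4))
        if b is None or r.fun<b.fun:b=r
    return b.x*[.01,.01,.1],b.fun
def near(lst,uv):
    l=[d for d in lst if d["pixels"].any()];
    return min(l,key=lambda d:np.hypot((d["bbox"][0]+d["bbox"][2])/2-uv[0],(d["bbox"][1]+d["bbox"][3])/2-uv[1]))
E
python3 - <<'E'
from h import *
for n in("side","top"): read_camera(n)
for name,uv,p0 in(("pack",{"side":(253,175),"top":(313,158)},(.5,-.03,0)),("plate",{"side":(253,243),"top":(232,180)},(.42,.14,0))):
    M={}
    for n in uv:
        d=near(trace(name,n),uv[n]);M[n]=d["pixels"].astype(np.float32);print(name,n,d["score"],d["bbox"])
    print(back("top",uv["top"],0))
    for k in({"top":M["top"]},{"side":M["side"]},M): print(fit(k,SH[name],p0))
for t in("pack","plate","plate_tip","rest"):
    for n in("side","top"):
        print(t,n,[(round(d["score"],2),np.round(d["location"],1),np.round(back(n,d["location"],0),4)) for d in landmark_of(t,n)][:6])
E
```

```text
pack side 0.76 [233.7, 144.3, 272.2, 205.9]
pack top 0.65 [294.9, 136.1, 328.3, 184.7]
[ 0.61829959 -0.03895192]
(array([ 5.93107743e-01, -2.89270855e-02, -9.29182495e-05]), np.float64(0.08882659673690796))
(array([ 5.94393380e-01, -2.75966308e-02, -4.78281149e-05]), np.float64(0.06288266181945801))
(array([ 5.94338854e-01, -2.72218106e-02, -4.28464982e-05]), np.float64(0.1656559705734253))
plate side 0.57 [219.7, 225.4, 285.5, 261.9]
plate top 0.9 [218.1, 148.7, 249.0, 209.2]
[0.56272826 0.13765737]
(array([ 5.25656408e-01,  1.39043261e-01, -2.80773110e-05]), np.float64(0.04637402296066284))
(array([ 5.27188698e-01,  1.37226352e-01, -8.79924253e-05]), np.float64(0.07333290576934814))
(array([ 5.26707737e-01,  1.38532482e-01, -8.79558961e-05]), np.float64(0.1338006854057312))
pack side [(0.63, array([255.6, 195.9]), array([ 0.5908, -0.0326]))]
pack top [(0.58, array([307.9, 169.9]), array([ 0.5909, -0.0281])), (0.38, array([239.7, 120.5]), array([0.6994, 0.1269]))]
plate side [(0.74, array([293.4, 300.3]), array([0.4612, 0.2498])), (0.7, array([175.8, 301.3]), array([0.6788, 0.2869])
[... 439 characters left out ...]
rray([ 0.302, -0.16 ]))]
plate_tip side [(0.94, array([233. , 291.8]), array([0.5781, 0.2486])), (0.81, array([317.9, 346.2]), array([0.4063, 0.3378])), (0.7, array([399.8, 268.8]), array([0.2595, 0.1398])), (0.68, array([382.8, 150. ]), array([ 0.2892, -0.2739]))]
plate_tip top [(0.96, array([136.9, 247.6]), array([0.4096, 0.3321])), (0.9, array([223.3, 322.4]), array([0.2609, 0.1413])), (0.84, array([424.4, 312.5]), array([ 0.2922, -0.2784])), (0.71, array([233.3, 150.2]), array([0.6302, 0.138 ])), (0.71, array([375.7, 136.4]), array([ 0.6729, -0.1787])), (0.58, array([182.8, 167.9]), array([0.5863, 0.2466]))]
rest side [(0.58, array([238.3, 195.3]), array([ 0.6319, -0.028 ]))]
rest top []
```

```bash
sed -i 's/initial_simplex=None,/initial_simplex=(np.array(p0)+[0,0,dy])\/[.01,.01,.1]+np.vstack([np.zeros(3),np.eye(3)]),/' h.py
python3 - <<'E'
from h import *
I={n:read_camera(n) for n in("side","top")}
out={}
for name,uv,p0 in(("pack",{"side":(253,175),"top":(313,158)},(.593,-.028,0)),("plate",{"side":(253,243),"top":(232,180)},(.526,.138,0)),("sander",{"side":(303,153),"top":(385,213)},(.5,-.16,0.3))):
    M={n:near(trace(name,n),uv[n])["pixels"].astype(np.float32) for n in uv}
    for k in({"top":M["top"]},{"side":M["side"]},M): r=fit(k,SH[name],p0);print(name,np.round(r[0],4),round(r[1],3))
    out[name]=r[0]
c=[]
for n,(x0,x1,y0,y1) in(("top",(200,420,90,230)),("side",(170,340,120,270))):
    im=cv2.resize(I[n][:,:,::-1].copy(),None,fx=4,fy=4,interpolation=cv2.INTER_CUBIC)
    for name in("pack","plate"):
        for P in SH[name]:
            cv2.polylines(im,[cv2.convexHull(np.round((proj(n,place(P,out[name]))+.5)*4).astype(np.int32))],True,(0,255,0),1)
    c.append(im[y0*4:y1*4,x0*4:x1*4])
h=600;o=cv2.resize(c[0],(460,293));
a=np.zeros((593,800,3),np.uint8)
t=cv2.resize(c[0],(460,293));s=cv2.resize(c[1],(340,300))
cv2.imwrite("pics/fit.png",np.vstack([np.hstack([cv2.resize(c[0],(800,509))])]))
cv2.imwrite("pics/fits.png",cv2.resize(c[1],(640,565)))
E
```

```text
Traceback (most recent call last):
  File "h.py", line 34, in near
    return min(l,key=lambda d:np.hypot((d["bbox"][0]+d["bbox"][2])/2-uv[0],(d["bbox"][1]+d["bbox"][3])/2-uv[1]))
ValueError: min() iterable argument is empty
```

```bash
cat >> h.py <<'E'
def mask(name,n,uv,tol=25):
    for k in range(5):
        l=trace(name,n)
        if l:
            d=near(l,uv)
            if np.hypot((d["bbox"][0]+d["bbox"][2])/2-uv[0],(d["bbox"][1]+d["bbox"][3])/2-uv[1])<tol: return d["pixels"].astype(np.float32)
        read_camera(n)
def overlay(n,items,win,fn,w,h):
    im=cv2.resize(read_camera(n)[:,:,::-1].copy(),None,fx=4,fy=4,interpolation=cv2.INTER_CUBIC)
    for P in items: cv2.polylines(im,[cv2.convexHull(np.round((proj(n,P)+.5)*4).astype(np.int32))],True,(0,255,0),1)
    x0,x1,y0,y1=win;cv2.imwrite(fn,cv2.resize(im[y0*4:y1*4,x0*4:x1*4],(w,h)))
E
python3 - <<'E'
from h import *
for n in("side","top"):read_camera(n)
out={}
for name,uv,p0 in(("pack",{"side":(253,175),"top":(313,158)},(.593,-.028,0)),("plate",{"side":(253,243),"top":(232,180)},(.526,.138,0))):
    M={n:mask(name,n,uv[n]) for n in uv};M={n:m for n,m in M.items() if m is not None}
    for k in [{n:m} for n,m in M.items()]+[M]: r=fit(k,SH[name],p0);print(name,list(k),np.round(r[0],4),round(r[1],3))
    out[name]=r[0]
it=[place(P,out[k]) for k in out for P in SH[k]]
overlay("top",it,(200,420,90,230),"pics/fit.png",800,509)
overlay("side",it,(170,340,120,270),"pics/fits.png",640,565)
E
```

```text
pack ['side'] [ 0.5957 -0.0324 -0.017 ] 0.021
pack ['top'] [ 0.5945 -0.0288 -0.0379] 0.035
pack ['side', 'top'] [ 0.595  -0.0291 -0.0109] 0.077
plate ['side'] [ 0.5263  0.1389 -0.0474] 0.043
plate ['top'] [ 0.526   0.1399 -0.0423] 0.061
plate ['side', 'top'] [ 0.5264  0.1395 -0.0463] 0.109
```

View pics/fit.png

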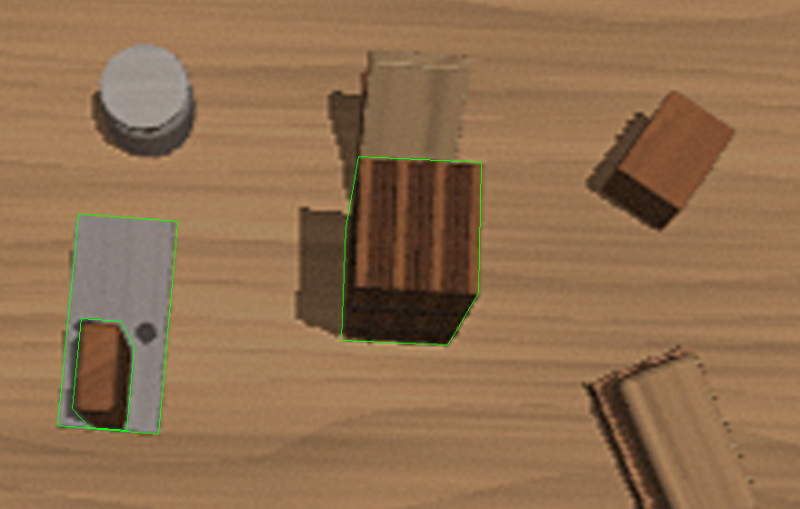

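View pics/fits.png

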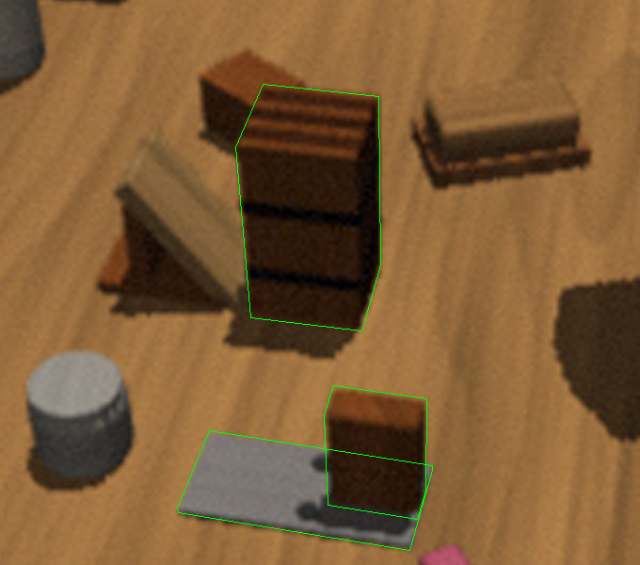

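Request:
drive_tool --moves '[52, -33.2, 0, 4.6, 52, -33.2, 0, 4.6, 52, -33.2, 0, 4.6, 52, -33.2, 0, 4.6, 52, -33.2, 0, 4.6, 52, -33.2, 0, 4.6, 52, -33.2, 0, 4.6, 52, -33.2, 0, 4.6, 52, -33.2, 0, 4.6, 52, -33.2, 0, 4.6, 52, -33.2, 0, 4.6, 52, -33.2, 0, 4.6]' --claw 0

```text
time_s: 2.35
tool_pos: [0.5322, -0.1364, 0.2141]
tool_rot: [3.141, -0.0, -0.02]
wrist_force: [1.2, -1.3, 0.7]
grip_width: 0.997
gripper_force: 0.0
```

```bash
cat > to.py <<'E'
from h import *
import sys
def to(x,y,z,yaw):
    s=robot.read_state();p=s["tool_pos"];w=s["tool_rot"][2];d=np.array([x,y,z])-p
    c,n=np.cos(w),np.sin(w)
    print("t",s["time_s"],"pos",np.round(p,4),"yaw",round(w,4),"tilt",np.round(s["tool_rot"][:2],4),"F",np.round(s["wrist_force"],1),"grip",round(s["grip_width"],3),s["gripper_force"])
    print("MOVE cm/units",np.round([100*(d[0]*c+d[1]*n),100*(d[0]*n-d[1]*c),-100*d[2],-(yaw-w)/np.radians(6)],2))
if __name__=="__main__": to(*map(float,sys.argv[1:5]))
E
python3 to.py .595 -.030 .2 -.02
```

```text
t 2.35 pos [ 0.5322 -0.1364  0.2141] yaw -0.0199 tilt [ 3.1414e+00 -4.0000e-04] F [ 1.2 -1.3  0.7] grip 0.997 0.0
MOVE cm/units [  6.06 -10.76   1.41   0.  ]
```

Request:
drive_tool --moves '[6.1, -10.7, 0, 0, 6.1, -10.7, 0, 0, 6.1, -10.7, 0, 0, 6.1, -10.7, 0, 0, 6.1, -10.7, 0, 0, 6.1, -10.7, 2, 0, 6.1, -10.7, 4, 0, 6.1, -10.7, 6, 0, 6.1, -10.7, 6, 0, 6.1, -10.7, 6, 0]'

```text
time_s: 3.18
tool_pos: [0.5937, -0.0335, 0.1537]
tool_rot: [-3.141, 0.002, -0.021]
wrist_force: [0.7, -0.6, 0.8]
grip_width: 1.0
gripper_force: 0.0
```

```bash
python3 to.py .595 -.030 .086 -.02; python3 - <<'E'
from h import *
cv2.imwrite("pics/s1.png",cv2.resize(read_camera("side")[90:260,160:400,::-1],(800,567),interpolation=cv2.INTER_CUBIC))
E
```

```text
t 3.1833 pos [ 0.5937 -0.0335  0.1537] yaw -0.0209 tilt [-3.1415e+00  2.0000e-03] F [ 0.7 -0.6  0.8] grip 1.0 0.0
MOVE cm/units [ 0.12 -0.35  6.77 -0.01]
```

View pics/s1.png

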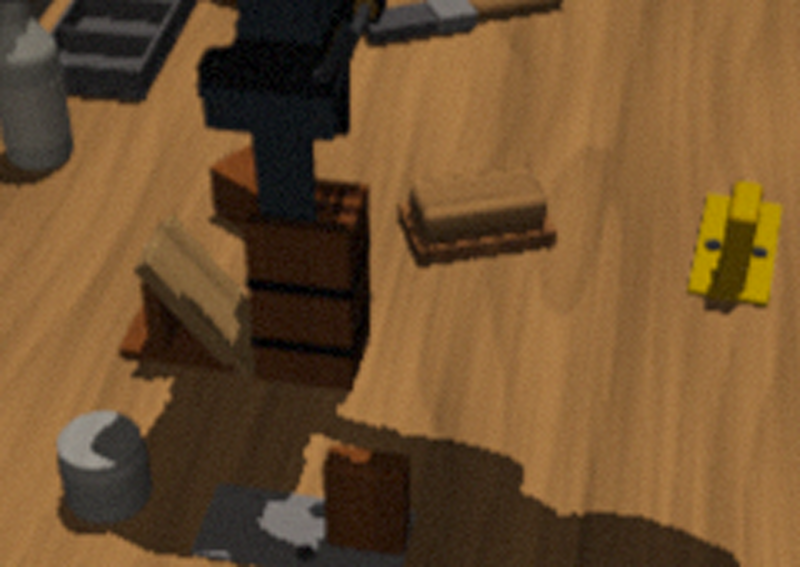

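Request:
drive_tool --moves '[0.1, -0.3, 2, 0, 0.1, -0.3, 4, 0, 0.1, -0.3, 5.5, 0, 0.1, -0.3, 6.7, 0, 0.1, -0.3, 6.7, 0, 0.1, -0.3, 6.7, 0]'

```text
time_s: 3.73
tool_pos: [0.5961, -0.03, 0.088]
tool_rot: [3.141, -0.001, -0.02]
wrist_force: [0.3, -0.0, 0.8]
grip_width: 1.001
gripper_force: 0.0
```

Request:
drive_tool --moves '[0, 0, 0, 0, 0, 0, 0, 0, 0, 0, 0, 0, 0, 0, 0, 0, 0, 0, 0, 0, 0, 0, 0, 0, 0, 0, 0, 0, 0, 0, 0, 0, 0, 0, 0, 0, 0, 0, 0, 0]' --claw 140

```text
time_s: 4.57
tool_pos: [0.596, -0.0297, 0.0875]
tool_rot: [3.141, -0.001, -0.02]
wrist_force: [-0.1, -0.8, 6.4]
grip_width: 0.697
gripper_force: 30.0
```

Request:
drive_tool --moves '[0.4, 0, -0.08, 0, 0.85, 0, -0.2, 0, 1.3, 0, -0.3, 0, 1.75, 0, -0.35, 0, 2.2, 0, -0.4, 0, 2.65, 0, -0.45, 0, 3.1, 0, -0.47, 0, 3.5, 0, -0.47, 0, 3.9, 0, -0.45, 0, 4.3, 0, -0.42, 0, 4.3, 0, -0.42, 0]'

```text
time_s: 5.48
tool_pos: [0.6387, -0.0307, 0.091]
tool_rot: [3.141, 0.001, -0.02]
wrist_force: [-2.3, -2.5, 2.5]
grip_width: 0.702
gripper_force: 30.0
```

```bash
cat > tilt.py <<'E'
from h import *
def tbox(p,th,P): # rotate about rear bottom edge p=(x,y,yaw) of pack centre when upright
    Q=P-[.035,0,0];c,s=np.cos(th),np.sin(th)
    R=Q@np.array([[c,0,s],[0,1,0],[-s,0,c]]).T+[.035,0,0]
    return place(R,p)
E
python3 to.py .595 -.03 .086 -.02; python3 - <<'E'
from tilt import *
cv2.imwrite("pics/s2.png",cv2.resize(read_camera("side")[90:260,160:400,::-1],(800,567),interpolation=cv2.INTER_CUBIC))
E
```

```text
t 5.4833 pos [ 0.6387 -0.0307  0.091 ] yaw -0.0199 tilt [3.1412e+00 1.0000e-03] F [-2.3 -2.5  2.5] grip 0.702 30.000189542770386
MOVE cm/units [-4.37  0.01  0.5   0.  ]
```

View pics/s2.png

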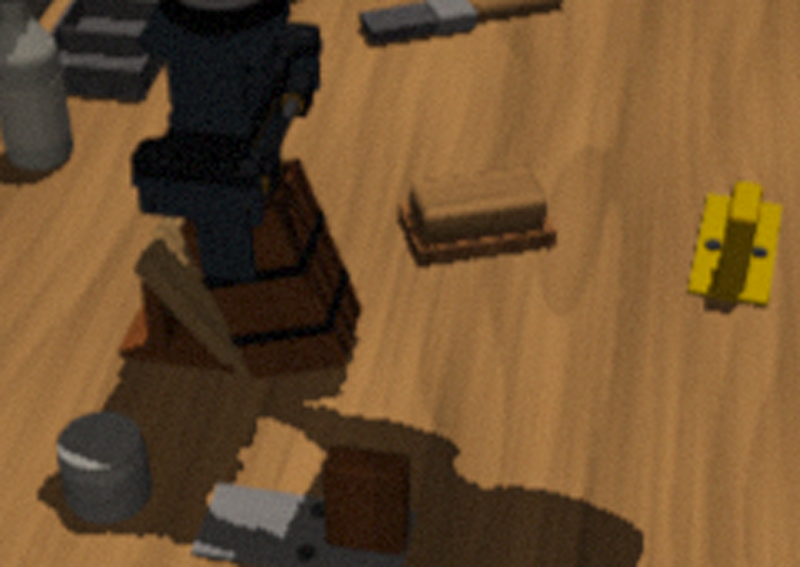

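The pack tilts about its rear edge with the forces small, so I keep following the arc.

Request:
drive_tool --moves '[0.3, 0, 0, 0, 0.6, 0, 0.04, 0, 0.9, 0, 0.08, 0, 1.2, 0, 0.13, 0, 1.5, 0, 0.18, 0, 1.8, 0, 0.25, 0, 2.0, 0, 0.3, 0, 2.2, 0, 0.35, 0, 2.4, 0, 0.4, 0, 2.5, 0, 0.43, 0, 2.5, 0, 0.43, 0]'

```text
time_s: 6.45
tool_pos: [0.6636, -0.0311, 0.0867]
tool_rot: [3.141, 0.0, -0.02]
wrist_force: [-3.7, -2.8, 1.4]
grip_width: 0.699
gripper_force: 30.0
```

Request:
drive_tool --moves '[0.2, 0, 0.06, 0, 0.4, 0, 0.13, 0, 0.4, 0, 0.13, 0]'

```text
time_s: 6.7
tool_pos: [0.6678, -0.0312, 0.0855]
tool_rot: [3.141, -0.0, -0.02]
wrist_force: [-2.3, -2.5, 2.0]
grip_width: 0.697
gripper_force: 30.0
```

Request:
drive_tool --moves '[0.15, 0, 0.05, 0, 0.3, 0, 0.1, 0, 0.3, 0, 0.1, 0]'

```text
time_s: 6.95
tool_pos: [0.6707, -0.0312, 0.0845]
tool_rot: [3.142, -0.0, -0.02]
wrist_force: [-4.0, -3.1, 3.7]
grip_width: 0.702
gripper_force: 30.0
```

```bash
python3 - <<'E'
from tilt import *
it=[tbox((.597,-.03,-.02),.66,PACK[0])]
overlay("side",it,(170,340,90,240),"pics/s3.png",640,565)
E
```

```text
(no output)
```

View pics/s3.png

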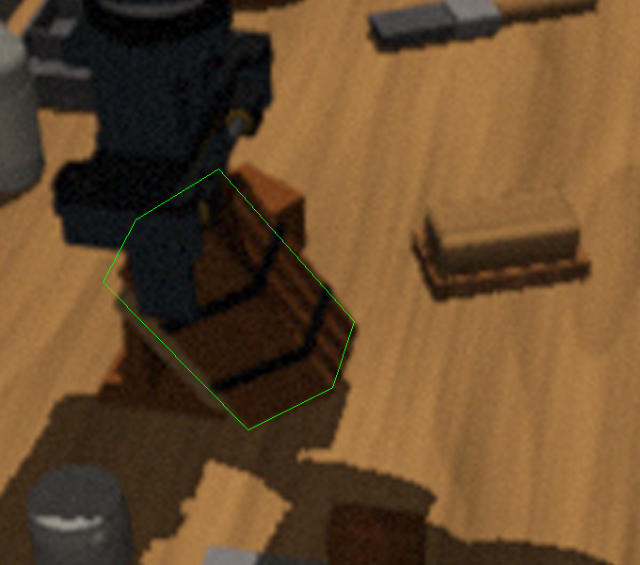

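Request:
drive_tool --moves '[0, 0, 0, 0, 0, 0, 0, 0, 0, 0, 0, 0, 0, 0, 0, 0, 0, 0, 0, 0, 0, 0, 0, 0, 0, 0, 0, 0]' --claw 0

```text
time_s: 7.58
tool_pos: [0.6707, -0.0311, 0.0845]
tool_rot: [-3.142, -0.0, -0.02]
wrist_force: [-0.3, 0.2, -1.2]
grip_width: 1.0
gripper_force: 0.0
```

Request:
drive_tool --moves '[0, 0, -1, 0, 0, 0, -3, 0, 0, 0, -6, 0, 0, 0, -9, 0, 0, 0, -11, 0, -7, -8, -11, 0, -14, -17, -11, 0.25, -14, -17, -11, 0.25, -14, -17, -11, 0.25, -14, -17, -11, 0.25, -14, -17, -11, 0.25, -14, -17, -11, 0.25]'

```text
time_s: 8.58
tool_pos: [0.532, 0.144, 0.1955]
tool_rot: [-3.141, 0.0, -0.043]
wrist_force: [0.2, -0.2, 0.6]
grip_width: 1.003
gripper_force: 0.0
```

```bash
python3 - <<'E'
from tilt import *
for n in("side","top"): read_camera(n)
M={"side":mask("pack","side",(250,170),40),"top":mask("pack","top",(313,150),40)}
print({n:(m is not None and m.sum()) for n,m in M.items()})
M={n:m for n,m in M.items() if m is not None}
def f(q,M):
    p=q[:3]*[.01,.01,.1];e=0
    for n,m in M.items():
        r=render(n,[tbox(p,q[3]*.1,PACK[0])]);e+=1-np.minimum(r,m).sum()/np.maximum(r,m).sum()
    return e
q0=np.array([59.8,-3,-.2,6.6])
for k in [{n:m} for n,m in M.items()]+[M]:
    r=minimize(f,q0,args=(k,),method="Nelder-Mead",options=dict(initial_simplex=q0+np.vstack([np.zeros(4),np.eye(4)*.7]),xatol=.01,fatol=1e-4))
    print(list(k),np.round(r.x*[.01,.01,.1,.1],4),round(r.fun,3))
it=[tbox(r.x[:3]*[.01,.01,.1],r.x[3]*.1,PACK[0])]
overlay("side",it,(170,340,90,240),"pics/s4.png",640,565)
E
python3 to.py .5264 .1395 .18 -.045
```

```text
{'side': np.float32(1502.0), 'top': np.float32(2446.0)}
['side'] [ 0.6008 -0.0333  0.0124  0.6086] 0.414
['top'] [ 0.5935 -0.0281 -0.0368  0.6735] 0.028
['side', 'top'] [ 0.5955 -0.0284 -0.0385  0.647 ] 0.463
t 8.9333 pos [0.5347 0.1408 0.1945] yaw -0.0474 tilt [ 3.1415e+00 -1.0000e-04] F [0.1 0.3 0.1] grip 1.004 0.0
MOVE cm/units [-0.83  0.16  1.45 -0.02]
```

View pics/s4.png

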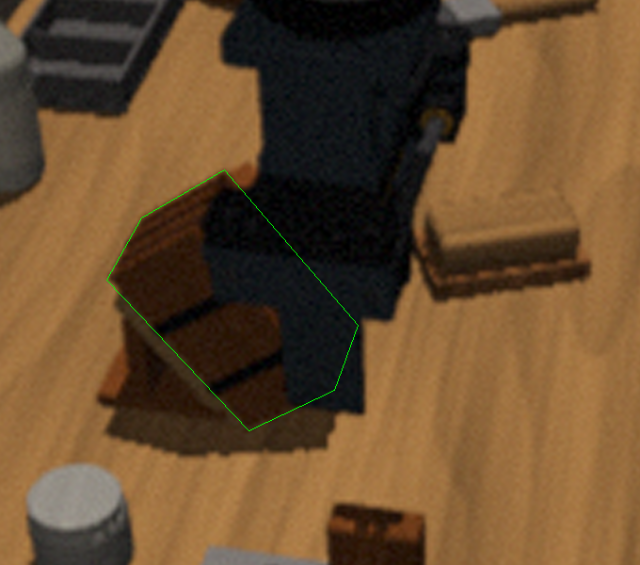

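The pack now leans on the rest at about 0.66 rad by itself (outline from 108,280 to 248,430 matches it). Next I grasp the plate's grip.

Request:
drive_tool --moves '[-0.8, 0.15, 0, 0, -0.8, 0.15, 3, 0, -0.8, 0.15, 6, 0, -0.8, 0.15, 9, 0, -0.8, 0.15, 11, 0, -0.8, 0.15, 13, 0, -0.8, 0.15, 15, 0, -0.8, 0.15, 16.2, 0, -0.8, 0.15, 16.2, 0, -0.8, 0.15, 16.2, 0]'

```text
time_s: 9.77
tool_pos: [0.5255, 0.1401, 0.0324]
tool_rot: [3.141, 0.001, -0.047]
wrist_force: [-0.3, 0.4, 1.4]
grip_width: 1.001
gripper_force: 0.0
```

Request:
drive_tool --moves '[0, 0, 0, 0, 0, 0, 0, 0, 0, 0, 0, 0, 0, 0, 0, 0, 0, 0, 0, 0, 0, 0, 0, 0, 0, 0, 0, 0, 0, 0, 0, 0, 0, 0, 0, 0, 0, 0, 0, 0, 0, 0, 0, 0, 0, 0, 0, 0]' --claw 255

```text
time_s: 10.77
tool_pos: [0.5259, 0.1405, 0.0325]
tool_rot: [3.142, 0.0, -0.046]
wrist_force: [-0.2, -0.1, -0.3]
grip_width: 0.241
gripper_force: 30.0
```

```bash
python3 to.py .5264 .1395 .035 -.045
```

```text
t 10.7667 pos [0.5259 0.1405 0.0325] yaw -0.0461 tilt [3.1415e+00 1.0000e-04] F [-0.2 -0.1 -0.3] grip 0.241 29.998561441898346
MOVE cm/units [ 0.05  0.09 -0.25 -0.01]
```

Request:
drive_tool --moves '[0, 0, -0.5, 0, 0, 0, -1, 0, -2, 0, -1, 0, -4.5, 0, -1, 0, -7, 0, -1, 0, -8, 1, -1, 0, -7.8, 4, -1, -0.2, -7.6, 8, -1, -0.2, -7.5, 12, -1, -0.2, -7.3, 15, -1, -0.2, -7.3, 17, -1, -0.2, -7.3, 17, -1, -0.2]'

```text
time_s: 11.77
tool_pos: [0.4457, -0.0292, 0.043]
tool_rot: [3.141, -0.001, -0.028]
wrist_force: [0.1, 1.1, -4.5]
grip_width: 0.24
gripper_force: 30.0
```

```bash
python3 - <<'E'
from tilt import *
s=robot.read_state();p=s["tool_pos"];w=s["tool_rot"][2];print(p,w,s["wrist_force"])
for n in("side","top"):
    read_camera(n);
    for t in ("plate_tip","plate"):
        print(n,t,[(round(d["score"],2),np.round(d["location"],1),np.round(back(n,d["location"],.01),4)) for d in landmark_of(t,n)])
M={n:mask("plate",n,uv,30) for n,uv in(("side",(290,215)),("top",(300,200)))}
M={n:m for n,m in M.items() if m is not None};print(list(M))
lift=[P+[0,0,.0095] for P in PLATE]
for k in [{n:m} for n,m in M.items()]: print(list(k),fit(k,lift,(p[0],p[1],w)))
M={n:mask("pack",n,uv,40) for n,uv in(("side",(250,170)),("top",(313,150)))}
M={n:m for n,m in M.items() if m is not None}
def f(q,M):
    e=0
    for n,m in M.items():
        r=render(n,[tbox(q[:3]*[.01,.01,.1],q[3]*.1,PACK[0])]);e+=1-np.minimum(r,m).sum()/np.maximum(r,m).sum()
    return e
q0=np.array([59.8,-3,-.2,6.6])
for k in [{n:m} for n,m in M.items()]+[M]:
    r=minimize(f,q0,args=(k,),method="Nelder-Mead",options=dict(initial_simplex=q0+np.vstack([np.zeros(4),np.eye(4)*.7]),xatol=.01,fatol=1e-4))
    print(list(k),np.round(r.x*[.01,.01,.1,.1],4),round(r.fun,3))
it=[tbox((.595,-.03,-.025),.66,PACK[0])]+[place(P,(p[0],p[1],w)) for P in lift]
overlay("top",it,(230,400,80,220),"pics/t5.png",680,560)
E
python3 to.py .445 -.0262 .0425 -.025
```

```text
[ 0.44572109 -0.02923469  0.04298318] -0.02817663152780714 [ 0.11282465  1.09614532 -4.45973481]
side plate_tip [(0.89, array([232.1, 293. ]), array([0.5767, 0.2588])), (0.89, array([383. , 149.1]), array([ 0.2904, -0.2635])), (0.77, array([270. , 193.6]), array([ 0.5564, -0.035 ])), (0.73, array([314. , 345.6]), array([0.4131, 0.3436])), (0.58, array([401.2, 269.2]), array([0.2589, 0.1491]))]
side plate [(0.78, array([175.5, 301.2]), array([0.6755, 0.2934])), (0.71, array([381.8, 176.2]), array([ 0.2945, -0.1452])), (0.67, array([317.7, 203.4]), array([ 0.4418, -0.0188])), (0.56, array([292.4, 299.4]), array([0.4626, 0.2552])), (0.55, array([384.4, 306.1]), array([0.2931, 0.2431])), (0.39, array([239.5, 195.6]), array([ 0.6257, -0.0163]))]
top plate_tip [(0.79, array([185.2, 170.2]), array([0.5789, 0.2386])), (0.63, array([139.1, 248.2]), array([0.4082, 0.3239]))]
top plate [(0.95, array([179.5, 221.5]), array([0.467 , 0.2434])), (0.61, array([166.9, 127.3]), array([0.6743, 0.285 ]))]
['side']
['side'] (array([ 0.44748787, -0.03461907,  0.00636688]), np.float64(0.4022281765937805))
['side'] [ 0.599  -0.0331  0.017   0.6118] 0.029
['top'] [ 0.645  -0.0309 -0.0389  0.134 ] 0.079
['side', 'top'] [ 0.6001 -0.0304 -0.0051  0.5963] 0.218
t 12.7667 pos [ 0.4452 -0.026   0.0425] yaw -0.0252 tilt [3.1416e+00 1.0000e-04] F [ 0.2  0.  -3.9] grip 0.239 29.998019635677338
MOVE cm/units [-0.02  0.02  0.   -0.  ]
```

View pics/t5.png

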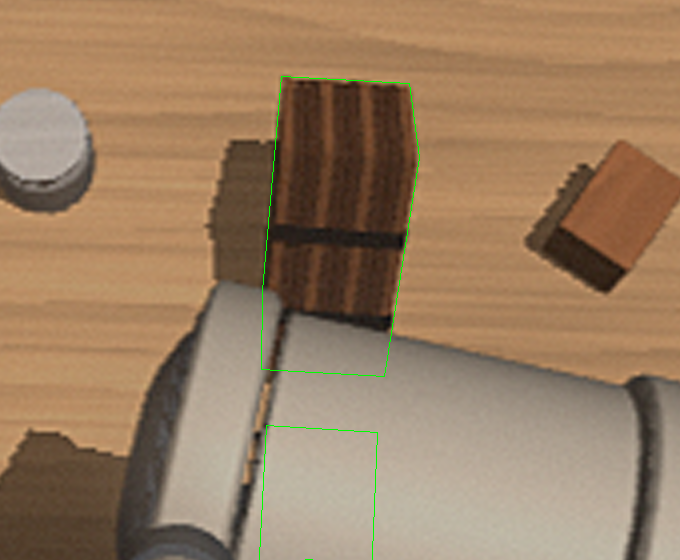

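Request:
drive_tool --moves '[0, 0, 0.3, 0, 0, 0, 0.6, 0, 0, 0, 0.8, 0, 0, 0, 0.9, 0, 0, 0, 0.98, 0, 0, 0, 0.98, 0, 0, 0, 0.98, 0]'

```text
time_s: 13.35
tool_pos: [0.4452, -0.026, 0.0327]
tool_rot: [3.142, 0.0, -0.025]
wrist_force: [0.1, 0.6, -3.4]
grip_width: 0.237
gripper_force: 30.0
```

Request:
drive_tool --moves '[0.4, 0, 0, 0, 0.8, 0, 0, 0, 1.2, 0, 0, 0, 1.6, 0, 0, 0, 2, 0, 0, 0, 2.5, 0, 0, 0, 3, 0, 0, 0, 3.5, 0, 0, 0, 4, 0, 0, 0, 4.4, 0, 0, 0, 4.7, 0, 0, 0, 4.7, 0, 0, 0]'

```text
time_s: 14.35
tool_pos: [0.493, -0.0272, 0.0327]
tool_rot: [3.141, -0.001, -0.025]
wrist_force: [-0.4, -0.5, -3.3]
grip_width: 0.239
gripper_force: 30.0
```

```bash
python3 to.py .4915 -.0273 .033 -.025; python3 - <<'E'
from h import *
for n in("side","top"):
    read_camera(n)
    for t in ("plate_tip","plate","pack","rest"):
        print(n,t,[(round(d["score"],2),np.round(back(n,d["location"],0),4)) for d in landmark_of(t,n) if abs(back(n,d["location"],0)[1]+.03)<.06])
M=mask("plate","side",(280,205),40)
if M is not None: print(fit({"side":M},PLATE,(.4915,-.0273,-.025)))
E
```

```text
t 14.35 pos [ 0.493  -0.0272  0.0327] yaw -0.0251 tilt [ 3.1415e+00 -6.0000e-04] F [-0.4 -0.5 -3.3] grip 0.239 29.997946321964264
MOVE cm/units [-0.15  0.01 -0.03 -0.  ]
side plate_tip [(0.81, array([ 0.6023, -0.0237]))]
side plate [(0.89, array([ 0.4869, -0.023 ]))]
side pack [(0.57, array([ 0.6037, -0.0479]))]
side rest [(0.71, array([ 0.6374, -0.0267]))]
top plate_tip []
top plate []
top pack []
top rest []
(array([ 0.49372134, -0.02784997, -0.03685539]), np.float64(0.37119877338409424))
```

Request:
drive_tool --moves '[0, 0, 0.03, 0, 0, 0, 0.03, 0, 0, 0, 0.03, 0, 0, 0, 0.03, 0, 0, 0, 0.03, 0, 0, 0, 0.03, 0, 0, 0, 0.03, 0, 0, 0, 0.03, 0, 0, 0, 0.03, 0]' --claw 0

```text
time_s: 15.65
tool_pos: [0.4922, -0.0271, 0.0324]
tool_rot: [-3.142, 0.0, -0.025]
wrist_force: [0.2, 0.7, 0.4]
grip_width: 0.871
gripper_force: 0.0
```

Request:
drive_tool --moves '[0, 0, -2, 0, 0, 0, -5, 0, 0, 0, -8, 0, 0, 0, -12, 0, 0, 0, -16, 0, 0, 0, -18, 0, 4, 0, -18, 0, 8, 0, -18, 0, 12, 0, -18, 0, 16, 0, -18, 0, 17.7, 0, -18, 0, 17.7, 0, -18, 0]'

```text
time_s: 16.65
tool_pos: [0.6723, -0.0317, 0.2114]
tool_rot: [3.142, -0.001, -0.025]
wrist_force: [-0.2, -0.4, -0.3]
grip_width: 1.002
gripper_force: 0.0
```

```bash
python3 to.py .6707 -.0311 .0845 -.025; python3 - <<'E'
from tilt import *
for n in("side","top"):
    read_camera(n)
    for t in ("plate_tip","plate","pack","rest"):
        print(n,t,[(round(d["score"],2),np.round(back(n,d["location"],0),4)) for d in landmark_of(t,n) if abs(back(n,d["location"],0)[1]+.03)<.06])
for n,uv in(("side",(290,200)),("top",(305,200))):
    M=mask("plate",n,uv,30)
    if M is not None: print(n,fit({n:M},PLATE,(.4925,-.0273,-.025)))
M=mask("pack","side",(245,165),40)
if M is not None:
    print(np.argwhere(M).min(0),np.argwhere(M).max(0))
E
```

```text
t 16.65 pos [ 0.6723 -0.0317  0.2114] yaw -0.025 tilt [ 3.1416e+00 -9.0000e-04] F [-0.2 -0.4 -0.3] grip 1.002 0.0
MOVE cm/units [-0.16 -0.06 12.69 -0.  ]
side plate_tip [(0.71, array([ 0.5957, -0.0245]))]
side plate [(0.96, array([ 0.4921, -0.0243]))]
side pack [(0.56, array([ 0.6013, -0.0397]))]
side rest [(0.78, array([ 0.6296, -0.0222]))]
top plate_tip []
top plate []
top pack []
top rest []
side (array([ 0.49267136, -0.02919686, -0.03721054]), np.float64(0.06954085826873779))
[134 199] [202 263]
```

Request:
drive_tool --moves '[-0.1, 0, 2.5, 0, -0.1, 0, 5, 0, -0.1, 0, 7.5, 0, -0.1, 0, 9.5, 0, -0.1, 0, 11.2, 0, -0.1, 0, 12.2, 0, -0.1, 0, 12.7, 0, -0.1, 0, 12.7, 0]'

```text
time_s: 18.42
tool_pos: [0.6679, -0.0315, 0.0847]
tool_rot: [-3.141, 0.001, -0.025]
wrist_force: [-0.2, 0.3, 0.2]
grip_width: 1.002
gripper_force: 0.0
```

Request:
drive_tool --moves '[0, 0, 0, 0, 0, 0, 0, 0, 0, 0, 0, 0, 0, 0, 0, 0, 0, 0, 0, 0, 0, 0, 0, 0, 0, 0, 0, 0, 0, 0, 0, 0]' --claw 140

```text
time_s: 19.08
tool_pos: [0.6684, -0.0316, 0.0861]
tool_rot: [-3.142, -0.001, -0.025]
wrist_force: [-1.0, 0.8, 6.6]
grip_width: 0.7
gripper_force: 29.9
```

Request:
drive_tool --moves '[-0.25, 0, -0.04, 0, -0.5, 0, -0.1, 0, -0.8, 0, -0.17, 0, -1.1, 0, -0.24, 0, -1.4, 0, -0.3, 0, -1.7, 0, -0.36, 0, -2, 0, -0.41, 0, -2.3, 0, -0.46, 0, -2.6, 0, -0.5, 0, -2.9, 0, -0.53, 0, -3.2, 0, -0.54, 0, -3.2, 0, -0.54, 0]'

```text
time_s: 20.08
tool_pos: [0.6355, -0.0307, 0.0909]
tool_rot: [-3.142, 0.0, -0.025]
wrist_force: [0.6, -0.5, -5.3]
grip_width: 0.7
gripper_force: 29.9
```

```bash
cat > chk.py <<'E'
from tilt import *
for n in("side",): read_camera(n)
M={"side":mask("pack","side",(250,170),40)}
P=mask("plate","side",(290,200),30)
if P is not None: print("plate",fit({"side":P},PLATE,(.4925,-.0273,-.025)))
print("bottom rows of pack mask",np.argwhere(M["side"]).max(0))
for t in("plate","plate_tip","rest","pack"):print(t,[(round(d["score"],2),np.round(back("side",d["location"],0),4)) for d in landmark_of(t,"side") if abs(back("side",d["location"],0)[1]+.03)<.06])
# hull of visible mask vs. model: only the lower 40 mm part compared
low=box(-.035,.035,-.032,.032,0,.13)
g=M["side"]
def f(q):
    r=render("side",[tbox((q[0]*.01,-.030,-.025),q[1]*.1,low)])
    return (g*(1-r)).sum()*1.0+0.3*((1-g)*r)[165:].sum()
best=min(((f((x,t)),x,t) for x in np.arange(59,61,.1) for t in np.arange(0,7.2,.1)))
print("fit x,theta",best)
E
python3 chk.py; python3 to.py .6 -.03 .09 -.025
```

```text
plate (array([ 0.49273357, -0.02992179,  0.0054169 ]), np.float64(0.18908601999282837))
bottom rows of pack mask [202 277]
plate [(0.76, array([ 0.4922, -0.0232]))]
plate_tip [(0.83, array([ 0.5991, -0.0349]))]
rest [(0.69, array([ 0.5731, -0.0647])), (0.62, array([ 0.6319, -0.0313]))]
pack [(0.97, array([ 0.5711, -0.0436]))]
fit x,theta (np.float32(334.65625), np.float64(59.0), np.float64(0.8))
t 20.4333 pos [ 0.6363 -0.0308  0.0908] yaw -0.0251 tilt [ 3.1415 -0.    ] F [ 0.1 -0.3 -5.4] grip 0.701 29.928135573863983
MOVE cm/units [-3.63  0.01  0.08 -0.  ]
```

Wrist Fz of -5 N means the tool may be carrying the pack instead of letting it pivot, so I'm checking the pack's actual pose.

```bash
cat > chk2.py <<'E'
from tilt import *
s=robot.read_state();t=s["tool_pos"]
im=read_camera("side");g=mask("pack","side",(255,170),45)
occ=(cv2.dilate(((im[:,:,2].astype(int)>=im[:,:,0]-3)).astype(np.uint8),np.ones((3,3)))>0)
W=((~occ)|(g>0)).astype(np.float32)
def md(q):
    P=PACK[0]-[.035,0,0];c,n=np.cos(q[2]*.1),np.sin(q[2]*.1)
    P=P@np.array([[c,0,n],[0,1,0],[-n,0,c]]).T
    return place(P+[0,0,q[1]*.01],(q[0]*.01,-.0300-.025*(q[0]*.01-.596),-.025))
def f(q):
    r=render("side",[md(q)])
    return (np.abs(g-r)*W).sum()/g.sum()
for th in(1,3,5,6.5):
  for x in(60,63):
    q0=np.array([x,.2,th]);r=minimize(f,q0,method="Nelder-Mead",options=dict(initial_simplex=q0+np.vstack([np.zeros(3),np.diag([.8,.4,.8])]),xatol=.01,fatol=1e-4))
    print("rear edge x,z,theta",np.round(r.x*[.01,.01,.1],4),"cost",round(r.fun,3))
print("tcp",t,"F",s["wrist_force"])
E
python3 chk2.py; python3 - <<'E'
from h import *
cv2.imwrite("pics/s6.png",cv2.resize(read_camera("side")[100:250,180:350,::-1],(680,600),interpolation=cv2.INTER_CUBIC))
E
```

```text
rear edge x,z,theta [0.5985 0.0064 0.6549] cost 0.046
rear edge x,z,theta [0.6014 0.0067 0.6195] cost 0.042
rear edge x,z,theta [0.6016 0.0067 0.6225] cost 0.042
rear edge x,z,theta [0.6003 0.0068 0.6406] cost 0.044
rear edge x,z,theta [0.6004 0.0068 0.6303] cost 0.042
rear edge x,z,theta [0.6011 0.0067 0.6334] cost 0.041
rear edge x,z,theta [0.6014 0.0062 0.6255] cost 0.044
rear edge x,z,theta [0.6007 0.0067 0.6386] cost 0.043
tcp [ 0.63627817 -0.03079204  0.09078152] F [ 0.13587853 -0.3215998  -5.40377494]
```

View pics/s6.png

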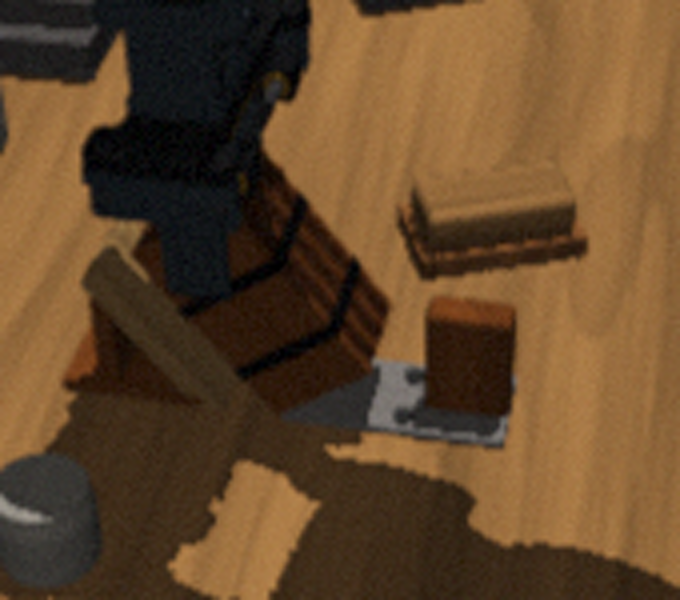

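The picture shows the pack (about 230–390, 180–410 in the crop) carried bodily at 0.63 rad tilt: the pads grip it too firmly to pivot. The plate is still in place (360–515, 300–440). I'll put the pack back on the rest by the reverse path. Then I'll re-grip only at its rear top corner, where the small pad overlap lets gravity pivot it.

Request:
drive_tool --moves '[0.3, 0, 0.01, 0, 0.6, 0, 0.04, 0, 0.9, 0, 0.08, 0, 1.2, 0, 0.13, 0, 1.5, 0, 0.18, 0, 1.8, 0, 0.24, 0, 2.1, 0, 0.3, 0, 2.4, 0, 0.37, 0, 2.7, 0, 0.44, 0, 2.95, 0, 0.5, 0, 3.2, 0, 0.54, 0, 3.2, 0, 0.54, 0]'

```text
time_s: 21.58
tool_pos: [0.668, -0.0316, 0.0855]
tool_rot: [-3.142, 0.001, -0.025]
wrist_force: [-4.2, 0.4, 0.2]
grip_width: 0.701
gripper_force: 30.0
```

```bash
python3 chk2.py
```

```text
rear edge x,z,theta [0.6304 0.0025 0.6544] cost 0.042
rear edge x,z,theta [0.6298 0.0019 0.6539] cost 0.041
rear edge x,z,theta [0.6298 0.0025 0.6605] cost 0.04
rear edge x,z,theta [0.6299 0.0021 0.6601] cost 0.042
rear edge x,z,theta [0.6301 0.0025 0.6551] cost 0.041
rear edge x,z,theta [0.6297 0.0029 0.6666] cost 0.043
rear edge x,z,theta [ 0.6272 -0.007   0.6275] cost 0.115
rear edge x,z,theta [0.6299 0.0027 0.6572] cost 0.041
tcp [ 0.66795824 -0.0315536   0.08546036] F [-4.16167768  0.44382213  0.20608153]
```

Request:
drive_tool --moves '[0, 0, 0, 0, 0, 0, 0, 0, 0, 0, 0, 0, 0, 0, 0, 0, 0, 0, 0, 0, 0, 0, 0, 0, 0, 0, 0, 0, 0, 0, 0, 0]' --claw 0

```text
time_s: 22.35
tool_pos: [0.6682, -0.0316, 0.0854]
tool_rot: [-3.142, -0.0, -0.025]
wrist_force: [-0.5, -0.4, -0.7]
grip_width: 0.999
gripper_force: 0.0
```

Request:
drive_tool --moves '[1, 0, 0, 0, 2.5, 0, 0, 0, 4, 0, 0.1, 0, 4.8, 0, 0.3, 0, 4.8, 0, 0.3, 0, 4.8, 0, 0.3, 0]'

```text
time_s: 22.85
tool_pos: [0.7157, -0.0327, 0.0819]
tool_rot: [-3.141, 0.001, -0.025]
wrist_force: [0.3, -0.5, -0.6]
grip_width: 1.002
gripper_force: 0.0
```

```bash
python3 chk2.py|tail -3; python3 to.py .716 -.033 .082 -.025;  python3 - <<'E'
from tilt import *
read_camera("top");read_camera("side")
g=mask("pack","top",(313,140),45);
if g is not None: print("top mask bbox",np.argwhere(g).min(0),np.argwhere(g).max(0))
P=mask("plate","side",(290,200),30)
if P is not None: print("plate",fit({"side":P},PLATE,(.4925,-.0273,-.025)))
print([(round(d["score"],2),np.round(back("side",d["location"],0),4)) for t in("plate","plate_tip") for d in landmark_of(t,"side") if abs(back("side",d["location"],0)[1]+.03)<.04])
E
```

```text
rear edge x,z,theta [0.6286 0.0018 0.6689] cost 0.032
rear edge x,z,theta [0.6293 0.0015 0.6592] cost 0.033
tcp [ 0.71565818 -0.03273997  0.08190284] F [ 0.31055501 -0.47557327 -0.63215407]
t 22.95 pos [ 0.7153 -0.0327  0.0823] yaw -0.0251 tilt [-3.1415e+00  9.0000e-04] F [-0.5 -1.  -0.3] grip 0.999 0.0
MOVE cm/units [ 0.07  0.03  0.03 -0.  ]
plate (array([ 0.4931395 , -0.02937739, -0.0194051 ]), np.float64(0.09575575590133667))
[(0.87, array([ 0.4905, -0.0339])), (0.61, array([ 0.5937, -0.0266]))]
```

Pose confirmed: rear edge at x≈0.630, tilt 0.66, plate undisturbed. I now grip the corner.

Request:
drive_tool --moves '[0, 0, 0, 0, 0, 0, 0, 0, 0, 0, 0, 0, 0, 0, 0, 0, 0, 0, 0, 0, 0, 0, 0, 0, 0, 0, 0, 0, 0, 0, 0, 0]' --claw 140

```text
time_s: 24.37
tool_pos: [0.7161, -0.0328, 0.0824]
tool_rot: [3.142, -0.0, -0.025]
wrist_force: [1.0, -1.6, 0.1]
grip_width: 0.691
gripper_force: 30.0
```

Request:
drive_tool --moves '[-0.2, 0, -0.14, 0, -0.4, 0, -0.27, 0, -0.62, 0, -0.41, 0, -0.84, 0, -0.55, 0, -1.05, 0, -0.67, 0, -1.26, 0, -0.79, 0, -1.48, 0, -0.91, 0, -1.7, 0, -1.03, 0, -1.7, 0, -1.03, 0]'

```text
time_s: 25.12
tool_pos: [0.6989, -0.0324, 0.0931]
tool_rot: [3.142, -0.0, -0.025]
wrist_force: [1.4, 0.1, 0.7]
grip_width: 0.689
gripper_force: 30.0
```

```bash
python3 chk2.py|tail -5
```

```text
rear edge x,z,theta [0.6302 0.0014 0.4936] cost 0.023
rear edge x,z,theta [0.6304 0.0014 0.4919] cost 0.023
rear edge x,z,theta [0.6294 0.0015 0.5025] cost 0.023
rear edge x,z,theta [0.6295 0.0016 0.5013] cost 0.023
tcp [ 0.69887282 -0.03237068  0.09307471] F [1.37261721 0.13344761 0.73334096]
```

It pivots freely now, with θ≈0.50 as predicted. I continue lowering.

Request:
drive_tool --moves '[-0.23, 0, -0.11, 0, -0.46, 0, -0.21, 0, -0.7, 0, -0.32, 0, -0.92, 0, -0.41, 0, -1.16, 0, -0.5, 0, -1.4, 0, -0.59, 0, -1.63, 0, -0.67, 0, -1.86, 0, -0.75, 0, -2.1, 0, -0.82, 0, -2.35, 0, -0.89, 0, -2.6, 0, -0.95, 0, -2.83, 0, -1.01, 0]'

```text
time_s: 26.22
tool_pos: [0.6708, -0.0317, 0.1032]
tool_rot: [3.142, -0.001, -0.025]
wrist_force: [2.2, -1.2, 4.6]
grip_width: 0.689
gripper_force: 30.0
```

```bash
python3 chk2.py|tail -5
```

```text
rear edge x,z,theta [6.295e-01 4.000e-04 2.648e-01] cost 0.042
rear edge x,z,theta [0.6291 0.     0.2651] cost 0.043
rear edge x,z,theta [6.300e-01 4.000e-04 2.439e-01] cost 0.043
rear edge x,z,theta [ 6.288e-01 -1.000e-04  2.755e-01] cost 0.043
tcp [ 0.67078493 -0.03169064  0.10318448] F [ 2.20423958 -1.18544463  4.63471378]
```

Request:
drive_tool --moves '[-0.18, 0, -0.06, 0, -0.36, 0, -0.1, 0, -0.54, 0, -0.14, 0, -0.72, 0, -0.18, 0, -0.9, 0, -0.21, 0, -1.05, 0, -0.23, 0, -1.2, 0, -0.25, 0, -1.35, 0, -0.27, 0, -1.5, 0, -0.29, 0, -1.5, 0, -0.29, 0]'

```text
time_s: 27.15
tool_pos: [0.6554, -0.0313, 0.1058]
tool_rot: [-3.142, 0.0, -0.025]
wrist_force: [1.3, 0.3, 4.4]
grip_width: 0.696
gripper_force: 30.0
```

```bash
python3 chk2.py|tail -5
```

```text
rear edge x,z,theta [0.6291 0.0013 0.1427] cost 0.024
rear edge x,z,theta [0.6299 0.0016 0.129 ] cost 0.023
rear edge x,z,theta [0.6293 0.0013 0.1359] cost 0.023
rear edge x,z,theta [0.6299 0.0013 0.132 ] cost 0.023
tcp [ 0.65544685 -0.03125975  0.10578148] F [1.34041896 0.25819858 4.44533294]
```

Request:
drive_tool --moves '[-0.07, 0, -0.01, 0, -0.14, 0, -0.01, 0, -0.21, 0, -0.02, 0, -0.21, 0, -0.02, 0]'

```text
time_s: 27.58
tool_pos: [0.6542, -0.0313, 0.1062]
tool_rot: [3.142, -0.001, -0.025]
wrist_force: [4.8, 0.1, 5.5]
grip_width: 0.696
gripper_force: 30.0
```

```bash
python3 chk2.py|tail -3
```

```text
rear edge x,z,theta [0.6305 0.0022 0.1106] cost 0.025
rear edge x,z,theta [0.6305 0.0021 0.111 ] cost 0.025
tcp [ 0.65418136 -0.03126605  0.10616984] F [4.77061819 0.10779892 5.46116757]
```

Request:
drive_tool --moves '[0, 0, 0, 0, 0, 0, 0, 0, 0, 0, 0, 0, 0, 0, 0, 0, 0, 0, 0, 0, 0, 0, 0, 0, 0, 0, 0, 0, 0, 0, 0, 0, 0, 0, 0, 0]' --claw 0

```text
time_s: 28.43
tool_pos: [0.6537, -0.0312, 0.1059]
tool_rot: [-3.142, 0.0, -0.025]
wrist_force: [-0.2, 0.3, 0.4]
grip_width: 0.998
gripper_force: 0.0
```

Request:
drive_tool --moves '[0, 0, -1, 0, 0, 0, -3, 0, 0, 0, -6, 0, 0, 0, -10, 0, 0, 0, -13, 0, 0, 4, -13, 0, 0, 8, -13, 0, 0, 12, -13, 0, 0, 16, -13, 0, 0, 18, -13, 0, 0, 18, -13, 0, 0, 18, -13, 0]'

```text
time_s: 29.43
tool_pos: [0.649, -0.2124, 0.2365]
tool_rot: [3.142, -0.0, -0.027]
wrist_force: [-0.2, -0.2, 0.3]
grip_width: 1.001
gripper_force: 0.0
```

```bash
python3 chk2.py; python3 - <<'E'
from h import *
for n in("side","top"):
    read_camera(n)
    for t in("plate","plate_tip","pack","rest","tin","caul","sander"):
        print(n,t,[(round(d["score"],2),np.round(back(n,d["location"],0),4)) for d in landmark_of(t,n) if t not in("plate","plate_tip") or abs(back(n,d["location"],0)[1]+.03)<.06])
for n,uv in(("side",(290,200)),("top",(305,205))):
    M=mask("plate",n,uv,35)
    if M is not None: print(n,"plate",fit({n:M},PLATE,(.4925,-.0273,-.025)))
E
```

```text
rear edge x,z,theta [0.6291 0.0016 0.1274] cost 0.019
rear edge x,z,theta [0.6293 0.0022 0.124 ] cost 0.021
rear edge x,z,theta [0.6291 0.0013 0.1319] cost 0.02
rear edge x,z,theta [0.6292 0.0017 0.1263] cost 0.019
rear edge x,z,theta [0.6291 0.0019 0.1266] cost 0.019
rear edge x,z,theta [0.6294 0.0018 0.1253] cost 0.019
rear edge x,z,theta [0.6291 0.0016 0.1265] cost 0.02
rear edge x,z,theta [0.6293 0.0018 0.126 ] cost 0.019
tcp [ 0.6489969  -0.21237892  0.2364658 ] F [-0.19617814 -0.18967472  0.26405426]
side plate [(0.56, array([ 0.4957, -0.0266]))]
side plate_tip [(0.73, array([ 0.5995, -0.0289]))]
side pack [(0.71, array([ 0.5948, -0.0257]))]
side rest [(0.89, array([ 0.6313, -0.0351]))]
side tin [(0.76, array([0.696 , 0.1363]))]
side caul [(0.55, array([ 0.6633, -0.1765]))]
side sander [(0.61, array([ 0.4986, -0.1992]))]
top plate [(0.86, array([ 0.4928, -0.033 ]))]
top plate_tip []
top pack [(0.83, array([ 0.5852, -0.0276]))]
top rest []
top tin [(0.62, array([0.7031, 0.1266]))]
top caul [(0.72, array([ 0.6751, -0.1826]))]
top sander [(0.58, array([ 0.5034, -0.1899]))]
side plate (array([ 0.49238278, -0.02890335, -0.05432355]), np.float64(0.22840172052383423))
top plate (array([ 0.49059632, -0.02605459, -0.0489149 ]), np.float64(0.31758421659469604))
```

```bash
python3 -c "
from cell import robot
print(robot.finish_job())"
```

```text
the job is handed in; nothing more can be done
None
```

I handed the job in at about 30 s. The pack rests on the blade (tip about 32 of 70 mm under) and was held all the way down; the gripper is clear and the tin, caul and sander look unmoved. My first try at lowering it carried the pack about 3 cm forward, so I set it back on the rest and re-gripped it.

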